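Square the blood-typing plate into the reading stage's corner stop

TASK

On the grey reading stage, push the white plate with the many small wells flush into the metal corner stop: one long side against the stop's long rail, one short end against its short rail, lying flat and square. Leave the look-alike plate with six big wells where it lies.

Things in the scene. Friction and masses are not known exactly. Their poses are not given: they have to be found in the camera images.
- typing_plate: Plate to seat: loose white slab 127.5 x 85.5 mm, 16 mm high, upright sides, 0.08 to 0.17 kg, top with 48 small grey wells (6 by 8, 10 mm across). Origin: centre of underside; z up, y along its length, x along its width. Starts flat on the stage, up to 10 degrees from square with it. Slides easily; too wide to grip: push its sides, e.g. with two fingers parted 30 to 50 mm along the side.
- six_well_plate: Look-alike to leave alone: same slab, size and axes, loose on the stage, but with six big grey wells (2 by 3, 34 mm across). One plate starts near the robot at the left of the stage, the other farther off at the right; which is which changes. Pushed first along +x of corner to the long rail, then along it (+y), neither plate meets the other.
- corner (a point): Inner corner of the L-shaped aluminium stop, at the stage's top face. x points away from the robot, y to its left, z up, turned with the stage by up to 10 degrees. Long rail: inner face x = 0, runs 430 mm along -y. Short rail: inner face y = 0, runs 100 mm along -x. Rails 8 mm thick, 12 mm high. A seated plate has its origin at x = -42.8, y = -63.8 mm.
- stage: Fixed grey reading stage, a flat slab 280 (x) x 450 (y) mm, top 10 mm above the bench (z = 0.010). Origin: centre of underside; axes as corner, which lies at (130, 215, 10) mm. On it, besides the plates: a 56 mm tall dropper bottle near (-100, 0) mm and a 16 mm thick black pen near (-126, -120) mm.
Things that resemble listed ones, but are neither listed nor needed, are in the scene too. Leave any blue or orange look-alike of the typing_plate alone.

How it is judged (in metres and radians):
At the end, for the whole second after the job is handed in: The plate with the small wells lies flat on the stage, at rest, in the corner of the stop: its centre within 10 mm of the seated place from either rail, square to the rails within 10 degrees; the six-well plate is within 20 mm of where it began (x of typing_plate in the frame of corner above -0.0528 m and y of typing_plate in the frame of corner above -0.0738 m and z of typing_plate in the frame of corner between -0.005 and 0.005 m and angle between the x axis of typing_plate and the x axis of corner, either way round below 0.175 rad and angle between typing_plate's own z axis and vertical below 0.1 rad and linear speed of typing_plate below 0.01 m/s and distance of six_well_plate from where it was at the start of the episode below 0.02 m); the robot touches nothing.
It fails at once if the six-well plate is shifted by more than 20 mm (distance of six_well_plate from where it was at the start of the episode above 0.02 m).
It also fails if it takes over 45 s, if anything falls off the work surface, if the arm or the gripper's body presses on something with over 40 N, if the wrist force passes 120 N, or if a joint passes its speed limit or range.

ROBOT

A 7-joint arm with a two-finger parallel gripper is mounted at the origin on the work surface. World frame = base frame: x ahead of the robot, y to its left, z up, the work surface at z = 0. Lengths are in mm, angles in rad, forces in N, time in s.
With the tool pointing down it reaches from about 400 to 875 mm from the base axis. Payload 4.4 kg.
Tool frame: the origin (TCP) lies midway between the tips of the shut fingers; the grasp point (between the pads) lies ctrl.grip_depth behind it (ctrl.grip_depth is the distance from the TCP to the grasp point, in mm); z points along the fingers, y is the line along which they close (so a half turn about z gives the same grasp; the last joint's range is limited). The gripper opens to 85 mm and grips with 20 to 120 N. Pads are 22 mm wide; open, the fingers measure 114 mm over their backs; the gripper's body (76 mm by 85 mm) begins 54 mm behind the grasp point. The pads swing forward as they close: fully open they stand 13 mm farther back than shut.
Start: joints at [1.103, 0.628, 0.038, 1.517, -0.027, 0.996, -0.02], TCP at [254.227, -598.236, 231.313] pointing down, gripper open.
Joint ranges: [-3.06, 3.06], [-0.37, 2.12], [-1.25, 1.32], [0.18, 2.47], [-1.1, 4.24], [0.23, 1.98], [-2.94, 2.94]. Speed limits (rad/s): [2.57, 2.57, 3.14, 3.14, 3.14, 3.14, 3.14].

INTERFACE

Orientations are given as [roll, pitch, yaw] about the fixed x, y, z axes, in that order (R = Rz(yaw) Ry(pitch) Rx(roll)).
In Python, from cell import ctrl gives the robot as it stands.
- The arm moves only by the tool carry_out, never from a script. Its argument "deltas" is one flat list of numbers, 7 for each row, row after row: the turn, a rotation vector about the tool's x, y, z in degrees, then the shift along the tool's x, y, z in m, then the closure, from -1 (fully open) to 1 (shut). In form: [wx, wy, wz, dx, dy, dz, claw, wx, wy, wz, dx, dy, dz, claw, ...]. A call has 1 to 12 rows; each row shifts and turns the commanded pose from where the row before left it, along the tool's axes as they then stand; what a row does not reach is not made up. A row lasts 1/8 s, in which the tool goes at most 62.5 mm and 10.7 degrees, less where a joint would pass 70% of its speed; a pose out of reach is approached as far as the arm can. A call with a gripper value outside its range is refused whole. The fingers move at their own pace and stop on an object; the grip force is fixed at half the most. Time passes only in rows, so rows that do not move let the fingers close. It gives the time, the measured TCP pose, the force, the opening and the grip force at its end, in the units of the state.
- ctrl.read_state(): the state, without advancing time (a new reading comes with each control period).
- ctrl.get_image(name): name is "scene" or "top"; returns the picture (400x640x3 uint8, red, green, blue); there is no depth.
- ctrl.calibration(name): a dict with "mtx" (3x3 intrinsics, pixels), "R" (3x3) and "t" (3): a world point X has camera coordinates R X + t. Camera axes: x right, y down, z forward; pixel columns grow to the right and rows downward; lengths in mm; the calibration is good to about 2 mm. A picture is of the moment at which its call begins. calibration takes no time and is no camera call.
- ctrl.finish_job(): hands the job in; it is judged then, once.
The state is a dict: "clock": time; "qpos": joint angles; "qd": joint speeds; "tau": joint torques, N m; "eef_pos": TCP position; "tool_rot": TCP orientation; "force": force on the tool from outside, world axes, zero at the start; "torque": the same for the moment, N m; "width": finger opening in mm; "gripper_force": force on a finger pad.
Only numpy, scipy, OpenCV 4.12 (cv2) and the standard library are available. Lean on these libraries where they do the work, as an engineer would, in place of code of your own. Each camera call takes 0.05 s, during which the arm holds its last target. There are 200 camera calls.

## Working session

There is one attempt and no reset: what is moved stays moved. The work goes in short steps, Python scripts to look and compute and a tool call to move; the robot and the scene stay as the last step left them, time stands still between calls to the robot, and variables do not carry over. Pictures are saved under pics/ and viewed, at most 10 in all, crops included, and the job is handed in when it is done.

Besides the shell and the picture viewer there is one more tool, called after ">>>" as name(argument=value, ...) on one line, values as JSON. carry_out: Moves the arm, as the interface text tells. Its arguments: {"type":"object","properties":{"deltas":{"type":"array"}},"required":["deltas"]}

```bash
mkdir -p pics; ls
python3 - <<'E'
from cell import ctrl
import cv2
for n in("top","scene"):
    cv2.imwrite(f"pics/{n}0.png",ctrl.get_image(n)[:,:,::-1])
    c=ctrl.calibration(n);print(n,c)
print(ctrl.read_state(),ctrl.grip_depth)
E
```

```text
pics
top {'mtx': array([[413.80931059,   0.        , 319.81941828],
       [  0.        , 413.80931059, 198.63105378],
       [  0.        ,   0.        ,   1.        ]]), 'R': array([[ 3.34035758e-04, -9.99639185e-01, -2.68586792e-02],
       [-9.93505057e-01,  2.72443526e-03, -1.13755350e-01],
       [ 1.13787480e-01,  2.67222320e-02, -9.93145675e-01]]), 't': array([ 103.31966502,  594.97817566, 1086.8486504 ])}
scene {'mtx': array([[469.17224267,   0.        , 315.95710576],
       [  0.        , 469.17224267, 201.1663711 ],
       [  0.        ,   0.        ,   1.        ]]), 'R': array([[ 0.78889352,  0.61443658, -0.0107097 ],
       [ 0.52091808, -0.67786489, -0.51879047],
       [-0.32602357,  0.40369156, -0.85483434]]), 't': array([-503.82460776, -230.92057805, 1299.15273214])}
{'clock': 0.1, 'qpos': array([ 1.10318996,  0.6292359 ,  0.03846579,  1.51826579, -0.02700492,
        0.99627544, -0.01997934]), 'qd': array([-0.00130353, -0.00296936,  0.00091913, -0.00136977, -0.00069873,
       -0.00038337, -0.00076972]), 'tau': array([ 2.00602692e-03, -5.64532614e+01,  1.23003434e+00, -1.93972760e+01,
        1.12286760e-02,  5.28804536e-03, -1.41543387e-05]), 'eef_pos': array([ 254.00689765, -597.71882439,  230.49361678]), 'tool_rot': array([-3.13992686e+00,  2.37421292e-05,  4.01807412e-01]), 'force': array([0.05297333, 0.74556502, 0.15513304]), 'torque': array([ 0.04071251,  0.00479944, -0.00393139]), 'gripper_force': 0.0, 'width': 85.35227897373466} 18.700000000000003
```

View pics/top0.png

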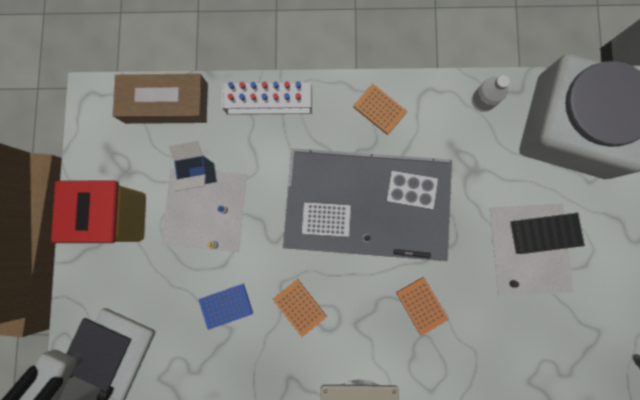

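View pics/scene0.png

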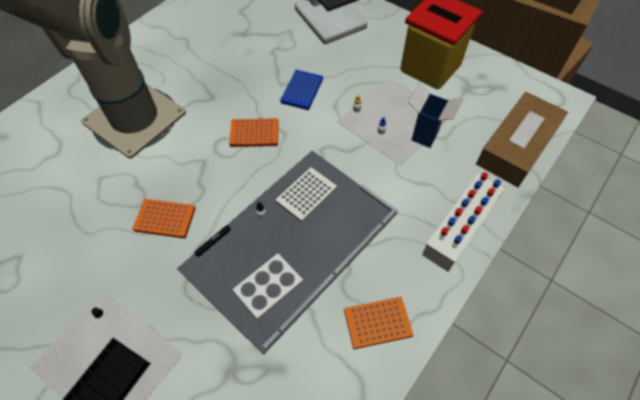

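The top view shows the candidates. The white many-well plate is at about (326,219) and the white six-well plate at (412,189). The orange plates are at (380,109), (300,307) and (422,306), and the blue one at (226,306). The white one with 48 small wells, at (326,219), fits the description. I'll confirm that in a crop and measure.

```bash
cat > h.py <<'E'
from cell import ctrl
import cv2, numpy as np
def w(uv,z,n="top"):
    c=ctrl.calibration(n);R,t=c["R"],c["t"]
    d=(np.linalg.inv(c["mtx"])@np.c_[np.atleast_2d(uv),np.ones(len(np.atleast_2d(uv)))].T)
    d=(R.T@d).T;o=-R.T@t
    return (o+d*((z-o[2])/d[:,2])[:,None])[:,:2]
def blobs(im):
    g=cv2.cvtColor(im,cv2.COLOR_RGB2GRAY)
    roi=np.zeros_like(g);cv2.fillConvexPoly(roi,np.array([[296,156],[447,164],[443,256],[288,245]]),255)
    m=cv2.bitwise_and(((g>150)*255).astype(np.uint8),roi)
    m=cv2.morphologyEx(m,cv2.MORPH_CLOSE,np.ones((3,3)))
    for c in cv2.findContours(m,cv2.RETR_EXTERNAL,cv2.CHAIN_APPROX_NONE)[0]:
        if cv2.contourArea(c)<500: continue
        p=w(c[:,0].astype(float),26)
        r=cv2.minAreaRect(p.astype(np.float32)); print("plate",r,cv2.boundingRect(c)); print(np.round(cv2.boxPoints(r),1).tolist())
def stage(im):
    hsv=cv2.cvtColor(im,cv2.COLOR_RGB2GRAY)
    m=((hsv<115)*255).astype(np.uint8); m[:140]=0;m[270:]=0;m[:,:270]=0;m[:,465:]=0
    m=cv2.morphologyEx(m,cv2.MORPH_CLOSE,np.ones((5,5)))
    c=max(cv2.findContours(m,cv2.RETR_EXTERNAL,cv2.CHAIN_APPROX_NONE)[0],key=cv2.contourArea)
    r=cv2.minAreaRect(w(c[:,0].astype(float),10).astype(np.float32)); print("stage",r,np.round(cv2.boxPoints(r),1).tolist())
E
python3 - <<'E'
from h import *
im=ctrl.get_image("top");blobs(im);stage(im)
cv2.imwrite("pics/crop0.png",cv2.resize(im[140:270,270:465,::-1],None,fx=4,fy=4,interpolation=cv2.INTER_CUBIC))
E
```

```text
plate ((540.5372314453125, 86.1944580078125), (124.3547134399414, 83.40843200683594), 86.41143035888672) (303, 203, 47, 33)
[[495.0, 26.700000762939453], [578.2999877929688, 21.5], [586.0999755859375, 145.60000610351562], [502.79998779296875, 150.89999389648438]]
plate ((620.72607421875, -148.67271423339844), (124.1947250366211, 83.30363464355469), 80.07678985595703) (388, 171, 49, 38)
[[569.0, -202.6999969482422], [651.0999755859375, -217.0], [672.5, -94.69999694824219], [590.4000244140625, -80.30000305175781]]
stage ((584.4027099609375, -29.0653076171875), (448.47174072265625, 278.73175048828125), 85.4986801147461) [[427.8999938964844, -241.6999969482422], [705.7000122070312, -263.5], [740.9000244140625, 183.5], [463.1000061035156, 205.39999389648438]]
```

View pics/crop0.png

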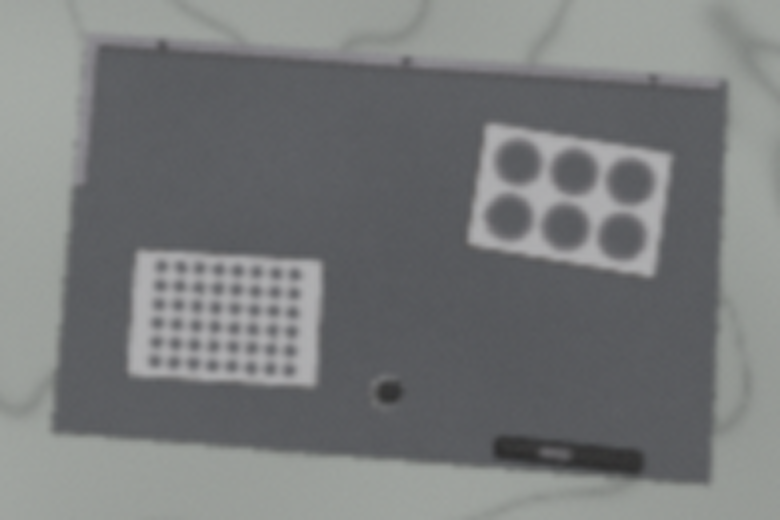

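The crop confirms it: the 48-well plate is at crop (225,318), the six-well plate at (570,200), and the stop corner at about (98,46). The plate is nearly square to the stage already (−3.6° against −4.5°). First I move to a point in front of its near long side.

>>> carry_out(deltas=[0, 0, 9.2, 0, 0, 0, 0.05, 0, 0, 9.2, 0, 0, 0, 0.05, 0, 0, 9.1, 0, 0, 0, 0.05, 0, 0, 0, 0.05, 0, 0, 0.05, 0, 0, 0, 0.05, 0, 0, 0.05, 0, 0, 0, 0.05, 0, 0, 0.05, 0, 0, 0, 0, -0.058, 0, 0.05, 0, 0, 0, 0, -0.058, 0, 0.05, 0, 0, 0, 0, -0.058, 0, 0.05, 0, 0, 0, 0, -0.058, 0, 0.05, 0, 0, 0, 0, -0.058, 0, 0.05, 0, 0, 0, 0, -0.058, 0, 0.05])

```text
clock: 1.65
eef_pos: [430.9, -261.0, 231.3]
tool_rot: [-3.141, -0.0, -0.078]
force: [-0.3, 0.2, 0.1]
width: 40.4
gripper_force: 0.0
```

```bash
cat >> h.py <<'E'
from scipy.spatial.transform import Rotation as Ro
C=np.array([730.9,175.0]);A=-0.0785
RC=np.array([[np.cos(A),-np.sin(A)],[np.sin(A),np.cos(A)]])
def delta(xc,yc,z):
    s=ctrl.read_state();T=Ro.from_euler("xyz",s["tool_rot"])
    g=np.r_[C+RC@[xc,yc],z]
    print("clock",s["clock"],"tcp",s["eef_pos"].round(1),"corner",(RC.T@(s["eef_pos"][:2]-C)).round(1),"rot",s["tool_rot"].round(3),"F",s["force"].round(1),"w",round(s["width"],1))
    print("tool delta mm",(T.inv().apply(g-s["eef_pos"])).round(1))
E
python3 - <<'E'
from h import *
p=[270+np.array([98,723,98,85])/4,140+np.array([46,87,46,183])/4]
print((w(np.array(p).T,10)-C)@RC)
delta(-265,-103.5,120)
E
```

```text
[[ 8.66230222e-01 -3.01953531e-01]
 [ 3.48952595e+00 -4.36623975e+02]
 [ 8.66230222e-01 -3.01953531e-01]
 [-9.68492548e+01  4.07078766e-01]]
clock 1.65 tcp [ 430.9 -261.   231.3] corner [-264.8 -458.2] rot [-3.141 -0.    -0.078] F [-0.3  0.2  0.1] w 40.4
tool delta mm [-1.000e-01 -3.547e+02  1.113e+02]
```

>>> carry_out(deltas=[0, 0, 0, 0, -0.059, 0, 0.05, 0, 0, 0, 0, -0.059, 0, 0.05, 0, 0, 0, 0, -0.059, 0, 0.05, 0, 0, 0, 0, -0.059, 0, 0.05, 0, 0, 0, 0, -0.059, 0, 0.05, 0, 0, 0, 0, -0.06, 0, 0.05, 0, 0, 0, 0, 0, 0.05, 0.05, 0, 0, 0, 0, 0, 0.05, 0.05, 0, 0, 0, 0, 0, 0.05, 0.05, 0, 0, 0, 0, 0, 0.04, 0.05, 0, 0, 0, 0, 0, 0.024, 0.05, 0, 0, 0, 0, 0, 0, 0.05])

```text
clock: 3.15
eef_pos: [457.8, 91.1, 18.5]
tool_rot: [3.14, 0.005, -0.079]
force: [0.2, 0.8, -0.2]
width: 40.6
gripper_force: 0.0
```

Run:
```python
from h import *
delta(-100,-103.5,15)
im=ctrl.get_image("scene")
cv2.imwrite("pics/s1.png",cv2.resize(im[130:330,160:420,::-1],None,fx=3,fy=3,interpolation=cv2.INTER_CUBIC))
```

```text
clock 3.15 tcp [457.8  91.1  18.5] corner [-265.7 -105. ] rot [ 3.14   0.005 -0.079] F [ 0.2  0.8 -0.2] w 40.6
tool delta mm [165.7  -1.6   2.6]
```

View pics/s1.png

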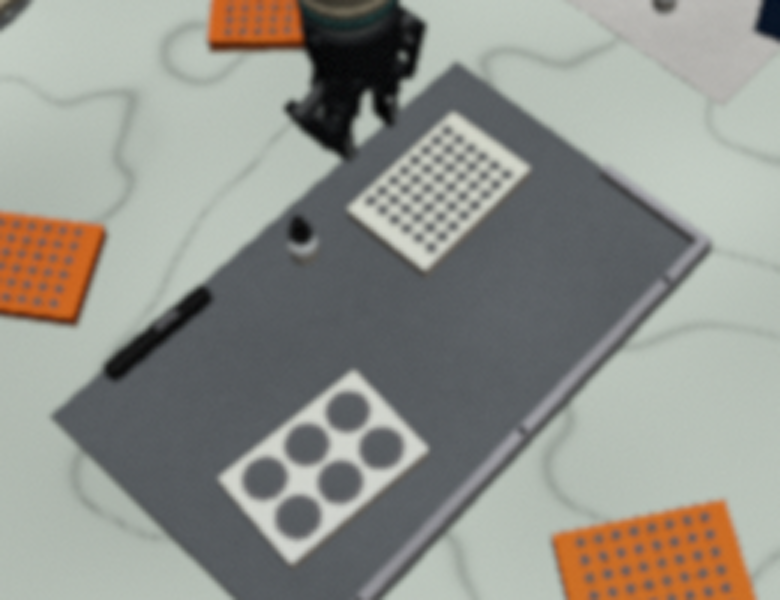

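The fingers (crop ≈(350,150) and (390,115)) stand at the stage's near edge, behind the plate's long side. Now I push along +x.

>>> carry_out(deltas=[0, 0, 0, 0.01, -0.001, 0.004, 0.05, 0, 0, 0, 0.013, 0, 0, 0.05, 0, 0, 0, 0.013, 0, 0, 0.05, 0, 0, 0, 0.013, 0, 0, 0.05, 0, 0, 0, 0.013, 0, 0, 0.05, 0, 0, 0, 0.013, 0, 0, 0.05, 0, 0, 0, 0.013, 0, 0, 0.05, 0, 0, 0, 0.013, 0, 0, 0.05, 0, 0, 0, 0.013, 0, 0, 0.05, 0, 0, 0, 0.013, 0, 0, 0.05, 0, 0, 0, 0.013, 0, 0, 0.05])

```text
clock: 4.58
eef_pos: [599.3, 81.4, 15.6]
tool_rot: [-3.141, 0.002, -0.078]
force: [-1.5, 0.5, 0.1]
width: 40.3
gripper_force: 0.5
```

Run:
```python
from h import *
delta(-97,-103.5,14)
im=ctrl.get_image("top");blobs(im)
cv2.imwrite("pics/t2.png",cv2.resize(im[140:270,270:465,::-1],None,fx=3,fy=3,interpolation=cv2.INTER_CUBIC))
```

```text
clock 4.575 tcp [599.3  81.4  15.6] corner [-123.8 -103.6] rot [-3.141e+00  2.000e-03 -7.800e-02] F [-1.5  0.5  0.1] w 40.3
tool delta mm [26.8 -0.1  1.5]
plate ((621.0244140625, -148.13494873046875), (125.59008026123047, 83.81551361083984), 80.07572937011719) (387, 171, 50, 38)
[[568.9000244140625, -202.8000030517578], [651.5, -217.1999969482422], [673.0999755859375, -93.5], [590.5999755859375, -79.0999984741211]]
```

View pics/t2.png

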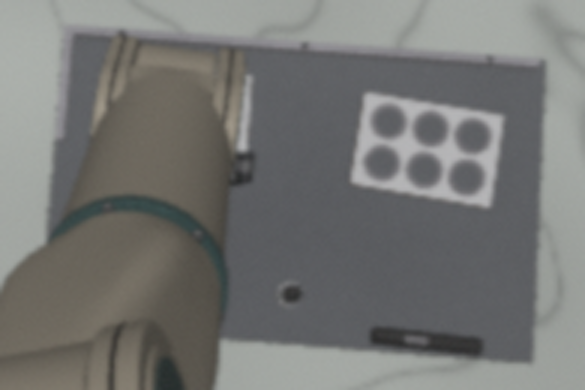

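The plate is moving with the fingers: its right end shows at crop (246,115), and the six-well plate hasn't moved. I continue to the rail.

>>> carry_out(deltas=[0, 0, 0, 0.01, 0, 0, 0.05, 0, 0, 0, 0.008, 0, 0, 0.05, 0, 0, 0, 0.005, 0, 0, 0.05, 0, 0, 0, 0.003, 0, 0, 0.05, 0, 0, 0, 0, 0, 0, 0.05])

```text
clock: 5.25
eef_pos: [624.7, 79.4, 15.6]
tool_rot: [-3.141, 0.002, -0.078]
force: [-0.3, -0.6, 0.4]
width: 40.5
gripper_force: 0.0
```

Run:
```python
from h import *
delta(-97,-103.5,14)
```

```text
clock 5.25 tcp [624.7  79.4  15.6] corner [ -98.4 -103.6] rot [-3.141e+00  2.000e-03 -7.800e-02] F [-0.3 -0.6  0.4] w 40.5
tool delta mm [ 1.4 -0.1  1.6]
```

>>> carry_out(deltas=[0, 0, 0, 0.002, 0, 0, 0.05, 0, 0, 0, 0.002, 0, 0, 0.05, 0, 0, 0, 0, 0, 0, 0.05])

```text
clock: 5.62
eef_pos: [627.1, 79.3, 15.4]
tool_rot: [-3.141, 0.005, -0.078]
force: [-4.5, -0.4, 2.5]
width: 40.5
gripper_force: 2.2
```

The rail contact shows as 4.5 N. I back off, lift, move to the −y end and turn 90°.

>>> carry_out(deltas=[0, 0, 0, -0.02, 0, 0, 0.05, 0, 0, 0, 0, 0, -0.05, 0.05, 0, 0, 0, 0, 0, -0.05, 0.05, 0, 0, 0, 0.036, 0.05, 0, 0.05, 0, 0, 0, 0.036, 0.051, 0, 0.05, 0, 0, -10, 0, 0, 0, 0.05, 0, 0, -10, 0, 0, 0, 0.05, 0, 0, -10, 0, 0, 0, 0.05, 0, 0, -10, 0, 0, 0, 0.05, 0, 0, -10, 0, 0, 0, 0.05, 0, 0, -10, 0, 0, 0, 0.05, 0, 0, -10, 0, 0, 0, 0.05])

```text
clock: 7.12
eef_pos: [673.5, -26.1, 115.5]
tool_rot: [-3.142, -0.001, 1.149]
force: [0.4, 0.5, 1.0]
width: 40.6
gripper_force: 0.0
```

>>> carry_out(deltas=[0, 0, -10, 0, 0, 0, 0.05, 0, 0, -10, 0, 0, 0, 0.05, 0, 0, 0, 0, 0, 0, 0.05])

```text
clock: 7.5
eef_pos: [673.3, -26.2, 115.4]
tool_rot: [-3.141, -0.001, 1.49]
force: [-0.5, -0.3, 0.2]
width: 40.5
gripper_force: 0.0
```

Run:
```python
from h import *
delta(-44,-205,14)
im=ctrl.get_image("scene")
cv2.imwrite("pics/s3.png",cv2.resize(im[130:370,160:420,::-1],None,fx=2.5,fy=2.5,interpolation=cv2.INTER_CUBIC))
```

```text
clock 7.5 tcp [673.3 -26.2 115.4] corner [ -41.7 -205.1] rot [-3.141e+00 -1.000e-03  1.490e+00] F [-0.5 -0.3  0.2] w 40.5
tool delta mm [ -0.   -2.3 101.4]
```

View pics/s3.png

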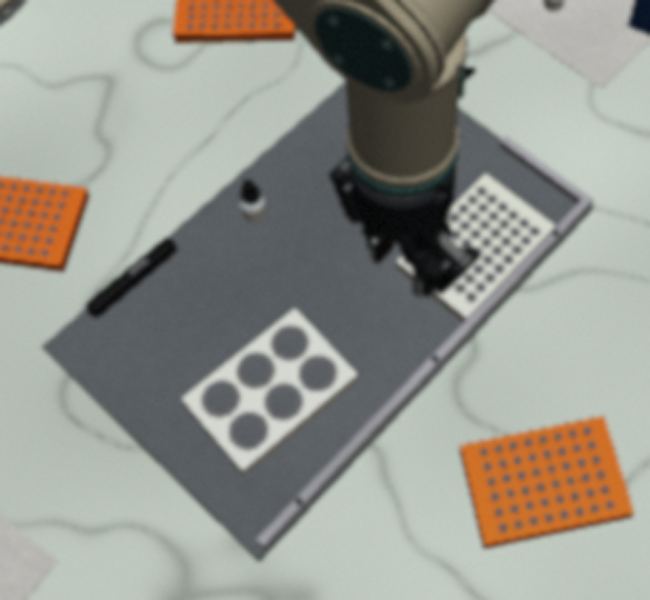

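The plate lies flush on the long rail (crop (490,240)), and the fingers are clear of its free end. I descend and push along +y.

>>> carry_out(deltas=[0, 0, 0, 0, -0.004, 0.04, 0.05, 0, 0, 0, 0, 0, 0.035, 0.05, 0, 0, 0, 0, 0, 0.025, 0.05, 0, 0, 0, 0, 0, 0, 0.05, 0, 0, 0, 0.012, 0, 0, 0.05, 0, 0, 0, 0.012, 0, 0, 0.05, 0, 0, 0, 0.01, 0, 0, 0.05, 0, 0, 0, 0.01, 0, 0, 0.05, 0, 0, 0, 0.01, 0, 0, 0.05, 0, 0, 0, 0.006, 0, 0, 0.05, 0, 0, 0, 0.004, 0, 0, 0.05, 0, 0, 0, 0, 0, 0, 0.05])

```text
clock: 9.05
eef_pos: [673.3, 39.0, 15.2]
tool_rot: [-3.139, -0.001, 1.493]
force: [-0.4, 0.2, 0.3]
width: 40.4
gripper_force: 0.0
```

>>> carry_out(deltas=[0, 0, 0, 0.002, 0, 0, 0.05, 0, 0, 0, 0.002, 0, 0, 0.05, 0, 0, 0, 0, 0, 0, 0.05])

```text
clock: 9.43
eef_pos: [673.5, 41.3, 15.2]
tool_rot: [-3.139, 0.001, 1.492]
force: [-0.6, -2.1, -1.3]
width: 40.8
gripper_force: 1.3
```

Run:
```python
from h import *
delta(-44,-138.5,14)
```

```text
clock 9.425 tcp [673.5  41.3  15.2] corner [ -46.8 -137.7] rot [-3.139e+00  1.000e-03  1.492e+00] F [-0.6 -2.1 -1.3] w 40.8
tool delta mm [-0.8  2.8  1.2]
```

>>> carry_out(deltas=[0, 0, 0, 0.001, 0, 0, 0.05, 0, 0, 0, 0.001, 0, 0, 0.05, 0, 0, 0, 0, 0, 0, 0.05])

```text
clock: 9.8
eef_pos: [673.5, 41.4, 15.2]
tool_rot: [-3.139, 0.003, 1.491]
force: [-1.0, -7.4, 0.5]
width: 40.4
gripper_force: 3.2
```

>>> carry_out(deltas=[0, 0, 0, -0.02, 0, 0, 0.05, 0, 0, 0, 0, 0, -0.05, 0.05, 0, 0, 0, 0, 0, -0.05, 0.05, 0, 0, 0, 0, 0, -0.05, 0.05, 0, 0, 0, -0.06, 0, 0, 0.05, 0, 0, 0, -0.06, 0, 0, 0.05, 0, 0, 0, -0.06, 0, 0, 0.05, 0, 0, 0, -0.06, 0, 0, 0.05, 0, 0, 0, -0.06, 0, 0, 0.05, 0, 0, 0, -0.06, 0, 0, 0.05, 0, 0, 0, 0, 0, 0, 0.05])

```text
clock: 11.18
eef_pos: [641.3, -343.6, 164.8]
tool_rot: [-3.139, 0.004, 1.482]
force: [-1.2, 0.0, 0.5]
width: 40.5
gripper_force: 0.0
```

Run:
```python
from h import *
im=ctrl.get_image("top");blobs(im)
print("target",C+RC@[-42.8,-63.8])
cv2.imwrite("pics/t4.png",cv2.resize(im[140:270,270:465,::-1],None,fx=4,fy=4,interpolation=cv2.INTER_CUBIC))
```

```text
plate ((621.0882568359375, -148.67465209960938), (124.55447387695312, 83.70296478271484), 79.85960388183594) (388, 171, 49, 38)
[[568.9000244140625, -202.60000610351562], [651.2999877929688, -217.3000030517578], [673.2999877929688, -94.69999694824219], [590.9000244140625, -80.0]]
plate ((677.0018920898438, 113.154052734375), (120.1867446899414, 72.9943618774414), 85.65599822998047) (294, 156, 45, 29)
[[636.0999755859375, 56.0], [708.7999877929688, 50.5], [717.9000244140625, 170.3000030517578], [645.2000122070312, 175.8000030517578]]
target [683.22864659 114.75282526]
```

View pics/t4.png

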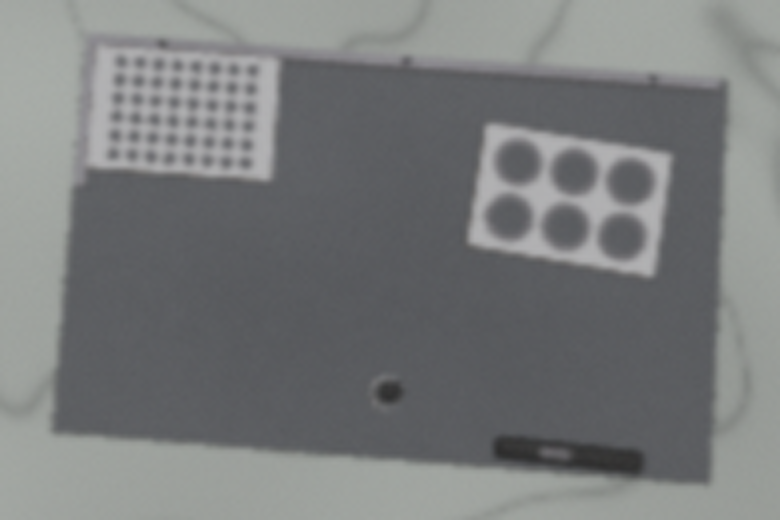

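The plate sits flush in the corner (crop (90–280, 45–180)), square to both rails, and the six-well plate is unmoved at (570,200). I'm handing the job in.

```bash
python3 -c "
from cell import ctrl
print(ctrl.finish_job())"
```

```text
the job is handed in; nothing more can be done
None
```

The 48-well plate is seated flush and square in the corner stop, the six-well plate hasn't moved, and the job was handed in at about 11 s; the judge's verdict was not returned.

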